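Run the dish stage to its loading mark and hold its spring clip open

ROBOT

A 6-joint arm with a two-finger parallel gripper is mounted at the origin on a cart in front of the work surface, level with it; the furniture and walls round the work are solid. World frame = base frame: x ahead of the robot, y to its left, z up, the work surface at z = 0. Lengths are in m, angles in degrees, forces in N, time in s.
With the tool pointing down it reaches from about 0.325 to 0.925 m from the base axis. Payload 3.1 kg.
Tool frame: the origin (TCP) lies at the very end of the fingers, on their centre line; the grasp point (between the pads) lies 19 mm behind it; z points along the fingers, y is the line along which they close (so a half turn about z gives the same grasp; the last joint's range is limited). The gripper opens to 85 mm and grips with 20 to 120 N. Pads are 22 mm wide; open, the fingers measure 114 mm over their backs; the gripper's body (76 mm by 85 mm) begins 54 mm behind the grasp point. The pads swing forward as they close: fully open they stand 13 mm farther back than shut.
Start: joints at [-6.429, 12.427, 92.441, -0, 75.132, -6.429], TCP at [0.625, 0, 0.231] pointing down, gripper open.
Joint ranges: [-157.48, 157.48], [-44.54, 120.13], [17.64, 146.25], [-64.5, 244.5], [7.68, 150.69], [-147.95, 147.95]. Speed limits (degrees/s): [159.86, 159.86, 180, 180, 180, 180].

INTERFACE

Orientations are given as [roll, pitch, yaw] about the fixed x, y, z axes, in that order (R = Rz(yaw) Ry(pitch) Rx(roll)).
In Python, from plant import get_obs, get_image, finish_job gives the robot as it stands.
- The arm moves only by the shell command python3 -m inch 'ROWS' [FORCE]. ROWS is JSON, a list of rows, each an object of numbers: "x", "y", "z": the shift along the tool's x, y, z in mm; "ax", "ay", "az": the turn, a rotation vector about the tool's x, y, z in rad; "grip": the finger opening in mm, from 0 to 85.4. A call has 1 to 12 rows; each row shifts and turns the commanded pose from where the row before left it, along the tool's axes as they then stand; what a row does not reach is not made up. A row lasts 1/8 s, in which the tool goes at most 62.5 mm and 10.7 degrees, less where a joint would pass 70% of its speed; a pose out of reach is approached as far as the arm can. A call with a gripper value outside its range is refused whole. The fingers move at their own pace and stop on an object; FORCE is the grip in N (left out, the last holds). Time passes only in rows, so rows that do not move let the fingers close. It gives the time, the measured TCP pose, the force, the opening and the grip force at its end, in the units of the state.
- get_obs(): the state, without advancing time (a new reading comes with each control period).
- get_image(name): name is "scene" or "side" or "wrist"; returns a dict with "pixels" (384x512x3 uint8, red, green, blue), "fov_y" (degrees; the focal length in pixels is half the picture's height over the tangent of half this angle, whatever the lens; pixels are square), "cx", "cy" (the principal point, pixels), "pose" (4x4, takes a point from camera to world coordinates). Camera axes: x right, y down, z forward; pixel columns grow to the right and rows downward; lengths in m; the calibration is good to about 2 mm. A picture is of the moment at which its call begins. There is no depth.
- finish_job(): hands the job in; it is judged then, once.
The state is a dict: "time_s": time; "joints": joint angles; "joint_velocities": joint speeds; "joint_efforts": joint torques, N m; "tcp_pos": TCP position; "tcp_rot": TCP orientation; "ft_force": force on the tool from outside, world axes, zero at the start; "wrist_torque": the same for the moment, N m; "opening": opening from 0.0 (shut) to 1.0 (fully open); "gripper_force": force on a finger pad.
Only numpy, scipy, OpenCV 4.12 (cv2) and the standard library are available. Lean on these libraries where they do the work, as an engineer would, in place of code of your own. Each camera call takes 0.05 s, during which the arm holds its last target. There are 200 camera calls.

TASK

Slide the grey carriage of the dish stage by its blue block to the left until its black pointer stands opposite the red index rider. Then take the spring clip's red post, swing the clip open against its spring all the way to its stop, and finish while still holding it there with the fingers, the carriage still at the rider, so that a dish can be laid in the nest. Leave the other things on the worktop where they stand.

Things in the scene. Friction and masses are not known exactly. Their poses are not given: they have to be found in the camera images.
- stage_bed: the fixed aluminium bed of a sliding dish stage, a plate 210 (x) x 340 (y) x 12 mm with two steel rails along its y axis. Origin on the worktop, under the midpoint of the rails; its x axis points away from the robot (turned up to 0.25 rad), y to the left along the rails, z up
- carriage (a joint): travel of the grey carriage along the bed's +y axis, m: 0 at the right end, 0.16 at the left end; at travel q the carriage's centre line lies at y = q - 0.08 in the bed's frame. It stays where it is left: friction of about 8 N. The carriage plate is 130 (x) x 120 (y) mm, its top 42 mm above the worktop; it carries a dish nest (black disc with a 5 mm high white rim) and the clip
- slide_grip (a point): centre of the gripping zone of the upright blue block on the front of the carriage, 68 mm above the worktop. The block is 20 mm along the bed's x, 14 mm along y, and reaches from the plate (42 mm) up to 87 mm; it lies 86 mm in front (-x) of the carriage's centre. It is rigid with the carriage
- pointer (a point): tip of the small black pointer (4 mm wide) on the front edge of the carriage, low down over the white scale, at the same bed y as the blue block's centre
- index_mark (a point): centre of the red index rider, a block 10 (x) x 12 (y) x 14 mm fixed on the bed's front edge beside the scale, 19 mm above the worktop. The pointer passes 8 mm behind it without touching. It always lies left (+y) of the pointer at the start
- clip (a joint): angle of the steel spring clip about its upright pivot, rad: 0 = shut (resting, its rubber foot over the nest), 0.85 = fully open at its stop pin; it grows counter-clockwise seen from above. A spring pulls it shut all the way: 0.10 N m at 0 rising to 0.23 N m at the stop, i.e. 1.4 to 3.1 N at the post
- clip_pivot (a point): a point on the clip's pivot axis, 88 mm above the worktop; the axis is at x = +0.045, y = +0.045 m from the carriage's centre in the bed's axes. What stands on the pivot ends 69 mm above the worktop
- post_center (a point): centre of the gripping zone of the clip's round red post, 88 mm above the worktop. The post is upright, 13 mm in diameter, from 58 up to 108 mm above the worktop, 75 mm from the pivot axis; the clip's arm under it is 12 mm wide with its top 58 mm above the worktop. Shut, the post lies over the nest, at x = -0.011, y = -0.005 m from the carriage's centre in the bed's axes; at the stop it lies straight to the -y side of the pivot, at x = +0.045, y = -0.030 m
- clip_post: the same red post; origin on its axis at its foot, 58 mm above the worktop
- petri_dish: bystander, to be left alone: clear round dish, 60 mm across, 13 mm high, behind the stage; origin at the centre of its underside
- vial_1: bystander, to be left alone: clear vial with a blue cap, 22 mm across, 52 mm high, behind the stage; origin at the centre of its underside
- vial_3: bystander, to be left alone: clear vial with a black cap, 22 mm across, 52 mm high, behind the stage; origin at the centre of its underside
- blower: bystander, to be left alone: black rubber dust blower, 92x47x47 mm, lying, right of the stage; origin at the centre of its underside
- eyepiece: bystander, to be left alone: black eyepiece, 33 mm across, 45 mm high, standing, left of the stage; origin at the centre of its underside

How it is judged (in metres and radians):
On the way, in this order (a step that is already met when the one before it is completed fails the run):
1. the carriage stands at the red rider, the clip still shut (y of pointer in the frame of index_mark between -0.006 and 0.006 m and value of joint clip below 0.15 rad), for 0.2 s.
2. the clip is held open at its stop, the carriage still at the rider (y of pointer in the frame of index_mark between -0.006 and 0.006 m and value of joint clip above 0.8 rad and contact force between the fingers and clip_post above 0.8 N), for 0.2 s.
At the end, for the whole second after the job is handed in: The pointer is within 6 mm of the rider's middle along the rails; the clip is within 0.05 rad of its stop (0.85 rad) and at rest, held by the fingers on its red post (contact over 0.8 N) (all of step 2 and velocity of joint clip between -0.1 and 0.1 rad/s); the arm keeps its last pose, push and grip.
It fails at once if a bystander is shifted by more than 25 mm or knocked over (distance of any of petri_dish, vial_1, vial_3, blower, eyepiece from where it was at the start of the episode above 0.025 m or angle between any of petri_dish, vial_1, vial_3, blower, eyepiece's own z axis and vertical above 0.5 rad).
It also fails if it takes over 42 s, if anything falls off the work surface, if the arm or the gripper's body presses on something with over 40 N, if the wrist force passes 120 N, or if a joint passes its speed limit or range.

## Working session

There is one attempt and no reset: what is moved stays moved. The work goes in short steps, Python scripts to look and compute and a shell command to move; the robot and the scene stay as the last step left them, time stands still between calls to the robot, and variables do not carry over. Pictures are saved under pics/ and viewed, at most 10 in all, crops included, and the job is handed in when it is done.

```bash
mkdir -p pics
cat > h.py <<'E'
import numpy as np, cv2
from plant import get_obs, get_image
def snap(n,f):
    d=get_image(n); cv2.imwrite(f'pics/{f}.png',d['pixels'][:,:,::-1]); np.save(f'pics/{f}.npy',d,allow_pickle=True); return d
def load(f): return np.load(f'pics/{f}.npy',allow_pickle=True).item()
def ray(d,u,v):
    f=192/np.tan(np.radians(d['fov_y']/2)); P=np.array(d['pose'])
    r=P[:3,:3]@np.array([(u-d['cx'])/f,(v-d['cy'])/f,1]); return P[:3,3],r
def onz(d,u,v,z):
    o,r=ray(d,u,v); return o+r*(z-o[2])/r[2]
def tri(L):
    A=np.zeros((3,3));b=np.zeros(3)
    for d,u,v in L:
        o,r=ray(d,u,v); r=r/np.linalg.norm(r); M=np.eye(3)-np.outer(r,r); A+=M;b+=M@o
    return np.linalg.solve(A,b)
E
python3 - <<'E'
from h import *
ims=[snap(n,n+'0') for n in('scene','side')]
w=snap('wrist','wrist0')
print(get_obs()); 
for d in ims+[w]: print(d['fov_y'],d['cx'],d['cy'],np.round(d['pose'],3).tolist())
E
```

```text
{'time_s': 0.15, 'joints': array([-6.42878801e+00,  1.24675961e+01,  9.25105066e+01, -7.19356018e-04,
        7.51322377e+01, -6.42914205e+00]), 'joint_velocities': array([ 0.04673274, -0.06667086, -0.31352713,  0.0198617 ,  0.0107442 ,
        0.08888821]), 'joint_efforts': array([-7.99202871e-05, -3.97448480e+01, -3.04417098e+01, -1.00294717e-04,
        5.82056644e-03,  2.66571755e-05]), 'tcp_pos': array([6.24353613e-01, 8.90947710e-05, 2.30231257e-01]), 'tcp_rot': array([-1.79890276e+02, -1.16647421e-02,  9.00005281e+01]), 'ft_force': array([0.39234519, 0.20719999, 0.05506328]), 'wrist_torque': array([ 0.02524393, -0.00140298, -0.00230099]), 'gripper_force': 0.0, 'opening': 0.9997918524247627}
42.82584597627684 248.76228827564603 196.25920440084198 [[-0.592, -0.317, 0.741, -0.5], [-0.806, 0.249, -0.538, 0.782], [-0.014, -0.915, -0.402, 0.661], [0.0, 0.0, 0.0, 1.0]]
49.542075145779684 258.2559179511918 193.37256179281897 [[0.995, -0.055, 0.083, 0.474], [-0.099, -0.618, 0.78, -1.069], [0.009, -0.785, -0.62, 0.929], [0.0, 0.0, 0.0, 1.0]]
60.33085195184714 251.95609339571635 190.4986334337432 [[1.0, 0.001, -0.001, 0.626], [0.0, -0.947, -0.322, 0.084], [-0.001, 0.322, -0.947, 0.373], [0.0, 0.0, 0.0, 1.0]]
```

View pics/scene0.png

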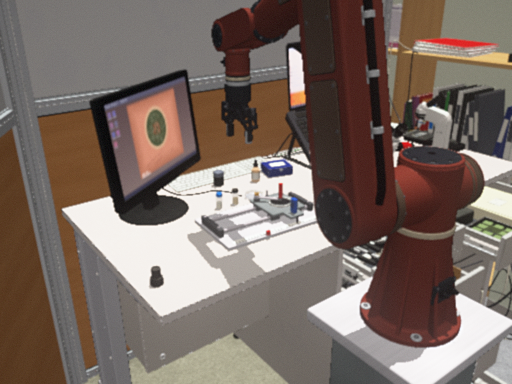

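View pics/side0.png

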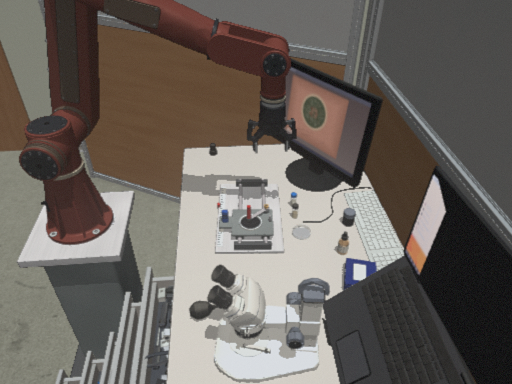

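View pics/wrist0.png

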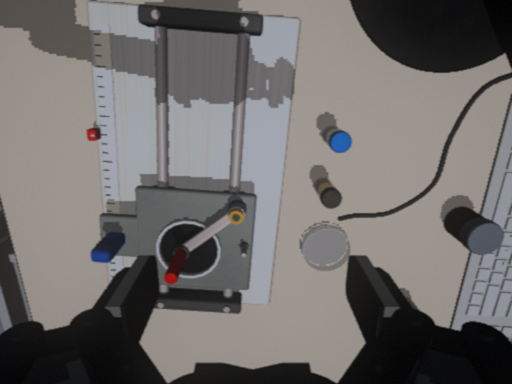

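The wrist view shows the blue block top near (104,250), the rider at (93,134), the post top at (171,278), the pivot at (236,214), and rails running nearly along world y. Next I measure these by colour mask.

```bash
cat >> h.py <<'E'
def blobs(d,col):
    hsv=cv2.cvtColor(d['pixels'],cv2.COLOR_RGB2HSV)
    if col=='red': m=cv2.inRange(hsv,(0,150,80),(6,255,255))|cv2.inRange(hsv,(174,150,80),(180,255,255))
    if col=='blue': m=cv2.inRange(hsv,(108,150,50),(128,255,255))
    n,l,s,c=cv2.connectedComponentsWithStats(m); return [(s[i],c[i].round(1),l==i) for i in range(1,n) if s[i][4]>15]
E
python3 - <<'E'
from h import *
w=load('wrist0')
for c in('red','blue'):
  for s,ce,m in blobs(w,c):
    v=cv2.cvtColor(w['pixels'],cv2.COLOR_RGB2HSV)[:,:,2][m]
    print(c,s,ce,np.percentile(v,[5,25,50,75,95]))
im=w['pixels'][80:320,70:270,::-1]
cv2.imwrite('pics/c0.png',cv2.resize(im,None,fx=2.5,fy=2.5,interpolation=cv2.INTER_CUBIC))
E
```

```text
red [ 87 129  10  11  70] [ 91.4 134.2] [ 88.7  131.5  153.5  158.   161.55]
red [165 273  13  11 110] [170.4 277.8] [107.   141.25 153.   156.   161.  ]
blue [330 132  21  20  80] [340.  140.8] [ 98.95 129.   153.5  162.25 168.  ]
blue [ 92 251  18  11 178] [100.6 255.8] [ 84. 106. 122. 128. 132.]
```

View pics/c0.png

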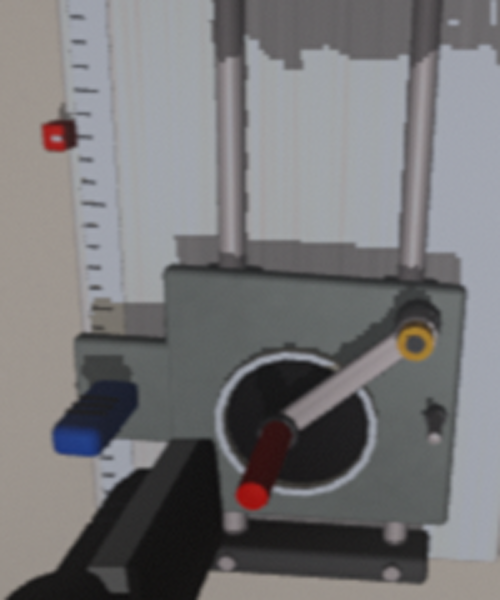

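```bash
cat >> h.py <<'E'
def fit(L): # L: (bed-from-carriage xy, world xy)
    a=np.array([l[0] for l in L],float);b=np.array([l[1] for l in L]); am,bm=a.mean(0),b.mean(0);A=a-am;B=b-bm
    t=np.arctan2((A[:,0]*B[:,1]-A[:,1]*B[:,0]).sum(),(A*B).sum()); R=np.array([[np.cos(t),-np.sin(t)],[np.sin(t),np.cos(t)]])
    o=bm-R@am; return t,R,o,b-(a@R.T+o)
E
python3 - <<'E'
from h import *
w=load('wrist0')
L=[((-.086,0),(101.2,255.6),.087),((-.011,-.005),(170.8,278),.108),((.045,.045),(236.4,217.2),.069),((0,0),(188.4,248.8),.047),
((-.065,.06),(136.8,186.8),.042),((.065,.06),(256,195.2),.042),((.065,-.06),(248.8,289.2),.042)]
P=[(a,onz(w,*p,z)[:2]) for a,p,z in L]
for p in P: print(p[0],p[1].round(4))
t,R,o,res=fit(P); print(np.degrees(t),o,(res*1000).round(1))
r=onz(w,92.8,134,.026)[:2]; print('rider',r,'in carriage',R.T@(r-o), 'block',o+R@[-.086,0])
o=get_obs();print(o['tcp_pos'])
E
```

```text
(-0.086, 0) [ 0.4777 -0.0812]
(-0.011, -0.005) [ 0.5499 -0.0926]
(0.045, 0.045) [ 0.6098 -0.048 ]
(0, 0) [ 0.5549 -0.0956]
(-0.065, 0.06) [ 0.5039 -0.025 ]
(0.065, 0.06) [ 0.6296 -0.0343]
(0.065, -0.06) [ 0.6216 -0.1517]
-4.618715579544819 [ 0.56088997 -0.08958353] [[ 2.5  1.5]
 [ 0.4  1.1]
 [ 0.4  0.3]
 [-6.  -6. ]
 [ 3.  -0.5]
 [-1.   0.7]
 [ 0.7  2.9]]
rider [0.45843918 0.02793787] in carriage [-0.11158145  0.10888997] block [ 0.47516925 -0.08265842]
[6.24353613e-01 8.90947710e-05 2.30231257e-01]
```

```bash
python3 -m inch '[{"x":-20,"y":-40,"grip":46},{"x":-20,"y":-40,"az":0.04,"grip":46},{"x":-20,"y":-36,"az":0.04,"grip":46},{"x":-12,"y":-32,"z":40,"grip":46},{"z":50,"grip":46},{"grip":46},{"grip":46}]' 80
python3 - <<'E'
from h import *
w=snap('wrist','wrist1'); o=get_obs();print(o['tcp_pos'],o['tcp_rot'],o['time_s'],o['opening'])
for s,ce,m in blobs(w,'blue'): print(s,ce,onz(w,*ce,.087))
E
```

```text
[6.24496964e-01 8.60240039e-05 2.30431061e-01] [-1.79913341e+02 -1.12735298e-02  8.99996801e+01] 0.2 0.9968976694965777
[330 132  20  19  57] [337.9 138.1] [0.6999284  0.03422876 0.087     ]
[ 92 251  18  11 176] [100.6 255.7] [ 0.47714779 -0.08138207  0.087     ]invalid input at $[0]: expected keys x, y, z, ax, ay, az, grip
```

View pics/wrist1.png

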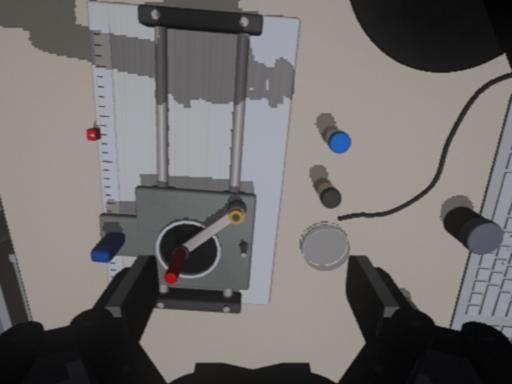

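The move was refused because every row needs all the keys, so the view is unchanged from the first. I'll retype it with full rows.

```bash
python3 -m inch '[{"x":-20,"y":-40,"z":0,"ax":0,"ay":0,"az":0,"grip":46},{"x":-21,"y":-40,"z":0,"ax":0,"ay":0,"az":0,"grip":46},{"x":-21,"y":-36,"z":0,"ax":0,"ay":0,"az":0,"grip":46},{"x":-20,"y":-31,"z":40,"ax":0,"ay":0,"az":0.08,"grip":46},{"x":0,"y":0,"z":50,"ax":0,"ay":0,"az":0,"grip":46},{"x":0,"y":0,"z":0,"ax":0,"ay":0,"az":0,"grip":46},{"x":0,"y":0,"z":0,"ax":0,"ay":0,"az":0,"grip":46}]' 80
python3 - <<'E'
from h import *
w=snap('wrist','wrist1'); o=get_obs();print(o['tcp_pos'],o['tcp_rot'],o['time_s'],o['opening'])
for s,ce,m in blobs(w,'blue'): print(s,ce,onz(w,*ce,.087))
E
```

```text
time_s: 1.08
tcp_pos: [0.4793, -0.0822, 0.1428]
tcp_rot: [179.9, 0.0, 85.4]
ft_force: [0.9, 0.1, 0.1]
opening: 0.539
gripper_force: 0.0
[ 0.48006906 -0.08238165  0.14358235] [1.79783165e+02 5.21735509e-02 8.54490234e+01] 1.125 0.5377218384418656
[230 206  28  17 449] [243.6 213.9] [ 0.47519431 -0.08192309  0.087     ]
```

View pics/wrist1.png

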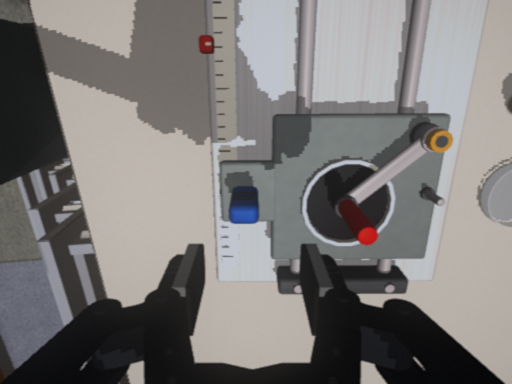

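The near view puts the block top at (244,214), world (0.475, -0.082), so I shift -4 mm along tool y, go down 93 mm and close. The rider is at (206,44).

```bash
python3 -m inch '[{"x":0,"y":-4,"z":20,"ax":0,"ay":0,"az":0,"grip":46},{"x":0,"y":0,"z":25,"ax":0,"ay":0,"az":0,"grip":46},{"x":0,"y":0,"z":25,"ax":0,"ay":0,"az":0,"grip":46},{"x":0,"y":0,"z":23,"ax":0,"ay":0,"az":0,"grip":46},{"x":0,"y":0,"z":0,"ax":0,"ay":0,"az":0,"grip":46},{"x":0,"y":0,"z":0,"ax":0,"ay":0,"az":0,"grip":10},{"x":0,"y":0,"z":0,"ax":0,"ay":0,"az":0,"grip":10},{"x":0,"y":0,"z":0,"ax":0,"ay":0,"az":0,"grip":10},{"x":0,"y":0,"z":0,"ax":0,"ay":0,"az":0,"grip":10},{"x":0,"y":0,"z":0,"ax":0,"ay":0,"az":0,"grip":10}]' 80
```

```text
time_s: 2.38
tcp_pos: [0.4737, -0.0819, 0.0504]
tcp_rot: [-179.9, 0.0, 85.5]
ft_force: [-5.5, 0.2, 7.0]
opening: 0.219
gripper_force: 79.1
```

```bash
python3 -m inch '[{"x":10,"y":0,"z":0,"ax":0,"ay":0,"az":0,"grip":10},{"x":15,"y":0,"z":0,"ax":0,"ay":0,"az":0,"grip":10},{"x":15,"y":0,"z":0,"ax":0,"ay":0,"az":0,"grip":10},{"x":15,"y":0,"z":0,"ax":0,"ay":0,"az":0,"grip":10},{"x":15,"y":0,"z":0,"ax":0,"ay":0,"az":0,"grip":10},{"x":10,"y":0,"z":0,"ax":0,"ay":0,"az":0,"grip":10},{"x":0,"y":0,"z":0,"ax":0,"ay":0,"az":0,"grip":10},{"x":0,"y":0,"z":0,"ax":0,"ay":0,"az":0,"grip":10}]' 80
python3 - <<'E'
from h import *
w=snap('wrist','wrist2'); o=get_obs();print(o['tcp_pos'],o['tcp_rot'],o['ft_force'],o['time_s'])
for s,ce,m in blobs(w,'red')+blobs(w,'blue'): print(s,ce,onz(w,*ce,.026))
w1=load('wrist1')
for s,ce,m in blobs(w1,'red'): print(s,ce,onz(w1,*ce,.026),onz(w1,*ce,.108))
cv2.imwrite('pics/c2.png',cv2.resize(w['pixels'][60:300,120:420,::-1],None,fx=2.5,fy=2.5,interpolation=cv2.INTER_CUBIC))
E
```

```text
time_s: 3.38
tcp_pos: [0.4797, -0.0025, 0.0503]
tcp_rot: [-179.9, 0.1, 85.5]
ft_force: [-7.6, -3.1, 8.8]
opening: 0.228
gripper_force: 79.2
[ 0.47971332 -0.00245666  0.0503687 ] [-1.79857425e+02  8.89043377e-02  8.54896380e+01] [-7.14829331 -1.39602723  8.11456222] 3.425
[193 177  17  21 274] [200.4 187. ] [0.45582852 0.02812858 0.026     ]
[459 347  35  29 679] [477.6 359.9] [ 0.61926276 -0.1026018   0.026     ]
[ 228  244   49   76 2480] [252.8 288.8] [ 0.47866586 -0.03751817  0.026     ]
[200  36  13  16 162] [205.2  43.6] [0.45570903 0.02690928 0.026     ] [0.46552482 0.01873455 0.108     ]
[357 226  21  19 295] [367.1 235.2] [ 0.57696206 -0.13609424  0.026     ] [ 0.54841217 -0.09269301  0.108     ]
```

View pics/c2.png

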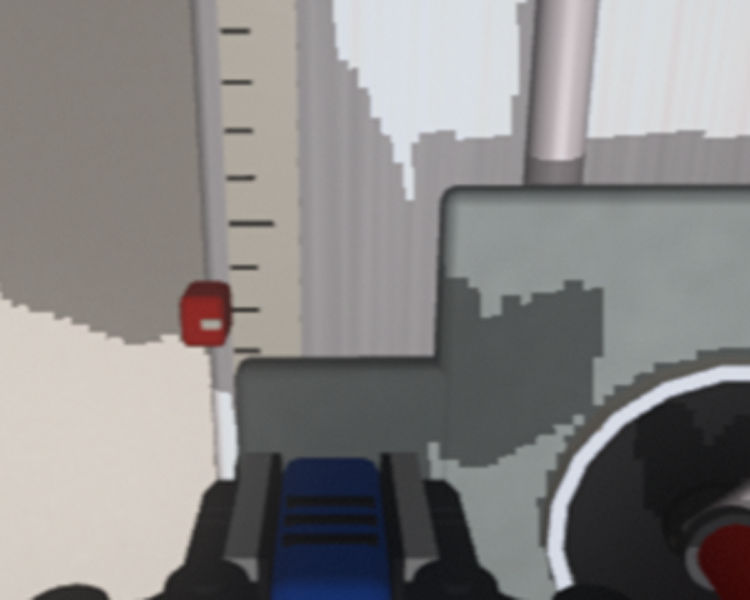

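Run:
```python
from h import *
w=load('wrist2'); t=np.radians(-4.55); R=np.array([[np.cos(t),-np.sin(t)],[np.sin(t),np.cos(t)]])
B=lambda p:R.T@p[:2]*1000
rid=B(onz(w,202.6,190.4,.026)); print('rider',rid, 'tcp',B(get_obs()['tcp_pos']))
for u,v in((304,134.4),(360,134.2),(410,134)): print('edge',B(onz(w,u,v,.042))-[0,60])
w=load('wrist1'); print('w1 rider top',B(onz(w,206.5,46.5,.026)),'block',B(onz(w,243.6,213.9,.087)))
for u,v in((280,115),(440,115)): print('edge1',B(onz(w,u,v,.042))-[0,60])
```

```text
rider [453.23983375  62.29188699] tcp [478.39638502  35.60627648]
edge [503.27117903  34.80999254]
edge [528.75637294  34.93458517]
edge [551.4881732   35.05546029]
w1 rider top [452.98797649  61.05645356] block [480.19561292 -43.96819751]
edge1 [505.97473306 -45.71921611]
edge1 [621.60076993 -45.74917341]
```

```bash
python3 -m inch '[{"x":10,"y":0,"z":0,"ax":0,"ay":0,"az":0,"grip":10},{"x":12,"y":0,"z":0,"ax":0,"ay":0,"az":0,"grip":10},{"x":5,"y":0,"z":0,"ax":0,"ay":0,"az":0,"grip":10},{"x":0,"y":0,"z":0,"ax":0,"ay":0,"az":0,"grip":10},{"x":0,"y":0,"z":0,"ax":0,"ay":0,"az":0,"grip":10},{"x":0,"y":0,"z":0,"ax":0,"ay":0,"az":0,"grip":10},{"x":0,"y":0,"z":0,"ax":0,"ay":0,"az":0,"grip":40},{"x":0,"y":0,"z":0,"ax":0,"ay":0,"az":0,"grip":40},{"x":0,"y":0,"z":0,"ax":0,"ay":0,"az":0,"grip":40},{"x":0,"y":0,"z":-30,"ax":0,"ay":0,"az":0,"grip":40},{"x":0,"y":0,"z":-40,"ax":0,"ay":0,"az":0,"grip":40},{"x":-50,"y":0,"z":-20,"ax":0,"ay":0,"az":0,"grip":40}]' 80
python3 -m inch '[{"x":-25,"y":0,"z":0,"ax":0,"ay":0,"az":0,"grip":40},{"x":0,"y":0,"z":0,"ax":0,"ay":0,"az":0,"grip":40}]'
python3 - <<'E'
from h import *
w=snap('wrist','wrist3'); o=get_obs();print(o['tcp_pos'],o['tcp_rot'],o['time_s'])
for s,ce,m in blobs(w,'red')+blobs(w,'blue'): print(s,ce,onz(w,*ce,.026),onz(w,*ce,.108))
cv2.imwrite('pics/c3.png',cv2.resize(w['pixels'][30:270,180:480,::-1],None,fx=2.5,fy=2.5,interpolation=cv2.INTER_CUBIC))
E
```

```text
time_s: 4.92
tcp_pos: [0.4805, -0.0235, 0.1409]
tcp_rot: [179.7, -0.0, 85.7]
ft_force: [-0.3, -1.5, 0.2]
opening: 0.468
gripper_force: 0.0
time_s: 5.18
tcp_pos: [0.477, -0.051, 0.1389]
tcp_rot: [179.9, 0.0, 85.3]
ft_force: [-0.2, 0.2, 0.7]
opening: 0.468
gripper_force: 0.0
[ 0.47658681 -0.04996026  0.13833002] [ 1.79995093e+02 -3.30945640e-02  8.53145611e+01] 5.225
[207  81  12  16 154] [212.3  88.4] [0.45553684 0.02728934 0.026     ] [0.46494219 0.02887679 0.108     ]
[383  95  24  25 478] [394.5 106.7] [0.59049953 0.00292933 0.026     ] [0.55655975 0.01234033 0.108     ]
[234  84  32  24 700] [249.4  95.9] [0.4823916  0.01971802 0.026     ] [0.48317217 0.0237371  0.108     ]
```

View pics/c3.png

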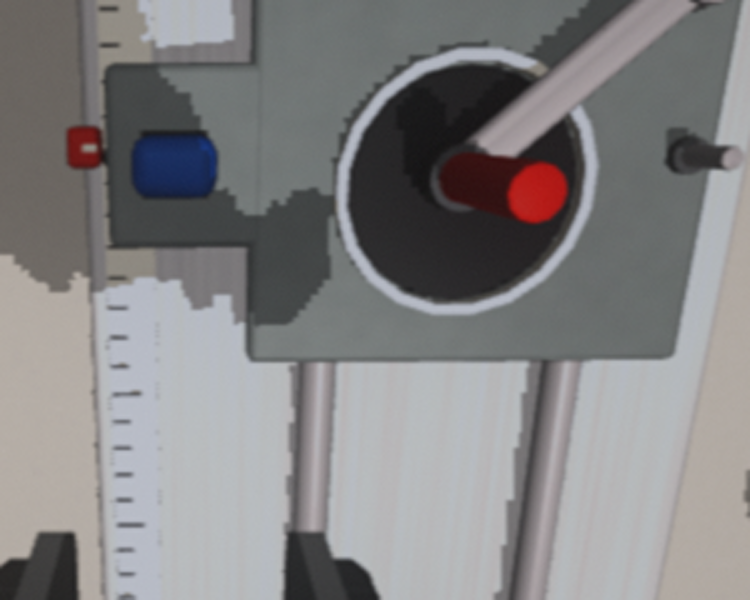

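Run:
```python
from h import *
w=load('wrist3'); t=np.radians(-4.6); R=np.array([[np.cos(t),-np.sin(t)],[np.sin(t),np.cos(t)]])
B=lambda p:R.T@p[:2]*1000
print('rider',B(onz(w,213.4,90,.026)),'ptr',B(onz(w,222,92,.017)),'block',B(onz(w,249.6,96.8,.087)))
for u,v in((290,172.8),(360,172.6),(430,172.6)): print('edge',B(onz(w,u,v,.042))+[0,60])
po=onz(w,395.3,107,.108);print('post',po, B(po))
pv=R@(np.array([B(po)[0]+56,B(po)[1]+50])/1000); print('pivot',pv)
hp=w['pixels']
# post path points as tool displacements (tool yaw=85.3 -> tool x = bed y approx, tool y = bed x)
a0=np.arctan2(-.050,-.056)
for k in np.linspace(0,.87,9):
    print(round(k,3),(75*np.array([np.cos(a0+k),np.sin(a0+k)])-75*np.array([np.cos(a0),np.sin(a0)])).round(1))
print(B(get_obs()['tcp_pos']))
```

```text
rider [452.6481536   62.60214128] ptr [458.1983438   60.82246724] block [479.70646963  60.87738314]
edge [509.61091572  63.41725015]
edge [562.25868949  63.43064628]
edge [614.95819108  63.28792155]
post [0.55697574 0.01215638 0.108     ] [554.20672289  56.78608237]
pivot [0.6168053  0.05750419]
0.0 [0. 0.]
0.109 [ 5.8 -5.8]
0.218 [ 12.1 -10.9]
0.326 [ 19.  -15.3]
0.435 [ 26.3 -18.9]
0.544 [ 33.9 -21.7]
0.652 [ 41.8 -23.7]
0.761 [ 49.9 -24.8]
0.87 [ 58. -25.]
[479.05842654 -11.57758175]
```

The crop shows the black pointer tip at (105,155), beside the rider's middle at about (84,150). By measurement they agree to about 2 mm. The post top is at (538,192), bed (554.2, 56.8), as expected for this carriage position. I move over the post next.

```bash
python3 -m inch '[{"x":20,"y":20,"z":0,"ax":0,"ay":0,"az":0,"grip":40},{"x":28,"y":30,"z":0,"ax":0,"ay":0,"az":0,"grip":40},{"x":20,"y":25,"z":0,"ax":0,"ay":0,"az":0,"grip":40},{"x":0,"y":0,"z":0,"ax":0,"ay":0,"az":0,"grip":40},{"x":0,"y":0,"z":0,"ax":0,"ay":0,"az":0,"grip":40},{"x":0,"y":0,"z":0,"ax":0,"ay":0,"az":0,"grip":40}]' 20
python3 - <<'E'
from h import *
w=snap('wrist','wrist4'); o=get_obs();print(o['tcp_pos'],o['tcp_rot'],o['time_s'])
t=np.radians(-4.6); R=np.array([[np.cos(t),-np.sin(t)],[np.sin(t),np.cos(t)]])
print(R.T@o['tcp_pos'][:2]*1000)
for s,ce,m in blobs(w,'red'): print(s,ce,R.T@onz(w,*ce,.108)[:2]*1000)
E
```

```text
time_s: 5.98
tcp_pos: [0.5556, 0.012, 0.1378]
tcp_rot: [-179.9, 0.0, 85.4]
ft_force: [-0.7, -0.4, -0.6]
opening: 0.466
gripper_force: 0.0
[0.55582383 0.01183558 0.13797519] [-1.79942327e+02  4.01190392e-04  8.53904951e+01] 6.025
[553.08425358  56.37393268]
[121 171   9  14  85] [124.2 177.5] [484.63640401  88.7890735 ]
[242 220  22  19 319] [252.1 229.3] [554.18416207  57.84879918]
```

```bash
python3 -m inch '[{"x":1,"y":1,"z":20,"ax":0,"ay":0,"az":0,"grip":40},{"x":0,"y":0,"z":22,"ax":0,"ay":0,"az":0,"grip":40},{"x":0,"y":0,"z":22,"ax":0,"ay":0,"az":0,"grip":40},{"x":0,"y":0,"z":0,"ax":0,"ay":0,"az":0,"grip":40},{"x":0,"y":0,"z":0,"ax":0,"ay":0,"az":0,"grip":5},{"x":0,"y":0,"z":0,"ax":0,"ay":0,"az":0,"grip":5},{"x":0,"y":0,"z":0,"ax":0,"ay":0,"az":0,"grip":5},{"x":0,"y":0,"z":0,"ax":0,"ay":0,"az":0,"grip":5},{"x":0,"y":0,"z":0,"ax":0,"ay":0,"az":0,"grip":5},{"x":0,"y":0,"z":0,"ax":0,"ay":0,"az":0,"grip":5}]' 20
```

```text
time_s: 7.28
tcp_pos: [0.5565, 0.0122, 0.0754]
tcp_rot: [-179.8, 0.1, 85.4]
ft_force: [-5.3, -2.3, 3.2]
opening: 0.147
gripper_force: 21.5
```

```bash
python3 -m inch '[{"x":-5.8,"y":5.8,"z":0,"ax":0,"ay":0,"az":0,"grip":5},{"x":-5.1,"y":6.3,"z":0,"ax":0,"ay":0,"az":0,"grip":5},{"x":-4.4,"y":6.9,"z":0,"ax":0,"ay":0,"az":0,"grip":5},{"x":-3.6,"y":7.3,"z":0,"ax":0,"ay":0,"az":0,"grip":5},{"x":-2.8,"y":7.6,"z":0,"ax":0,"ay":0,"az":0,"grip":5},{"x":-2,"y":7.9,"z":0,"ax":0,"ay":0,"az":0,"grip":5},{"x":-1.1,"y":8.1,"z":0,"ax":0,"ay":0,"az":0,"grip":5},{"x":0,"y":0,"z":0,"ax":0,"ay":0,"az":0,"grip":5},{"x":0,"y":0,"z":0,"ax":0,"ay":0,"az":0,"grip":5}]' 20
python3 -m inch '[{"x":0,"y":4,"z":0,"ax":0,"ay":0,"az":0,"grip":5},{"x":0,"y":3,"z":0,"ax":0,"ay":0,"az":0,"grip":5},{"x":0,"y":0,"z":0,"ax":0,"ay":0,"az":0,"grip":5},{"x":0,"y":0,"z":0,"ax":0,"ay":0,"az":0,"grip":5}]' 20
```

```text
time_s: 8.4
tcp_pos: [0.6043, -0.0183, 0.0753]
tcp_rot: [-179.8, 0.3, 85.5]
ft_force: [-4.9, -6.7, 2.6]
opening: 0.142
gripper_force: 21.5
time_s: 8.9
tcp_pos: [0.6102, -0.0185, 0.0752]
tcp_rot: [-179.7, 0.2, 85.5]
ft_force: [-7.3, -4.9, 4.9]
opening: 0.148
gripper_force: 21.8
```

Run:
```python
from h import *
w=snap('wrist','wrist5'); o=get_obs();print(o['tcp_pos'],o['ft_force'],o['gripper_force'],o['time_s'])
t=np.radians(-4.6); R=np.array([[np.cos(t),-np.sin(t)],[np.sin(t),np.cos(t)]])
print(R.T@o['tcp_pos'][:2]*1000)
for c in('red','blue'):
  for s,ce,m in blobs(w,c): print(c,s,ce,R.T@onz(w,*ce,.087)[:2]*1000,R.T@onz(w,*ce,.026)[:2]*1000)
cv2.imwrite('pics/c5.png',cv2.resize(w['pixels'],(800,600),interpolation=cv2.INTER_CUBIC)[:,:,::-1])
```

```text
[ 0.61017161 -0.01850241  0.07522543] [-7.94658928 -4.33173671  3.60649259] 21.793814599514008 8.95
[609.69004854  30.49229951]
red [ 237  232   30   77 1082] [251.7 278.9] [610.85660317  26.63613367] [610.56927806 -14.56542813]
blue [421 127  32  38  83] [430.9 140. ] [681.59212164  90.99997515] [714.42257431  79.93302529]
blue [  0 168  32  36 819] [ 13.3 182.2] [511.78978475  72.93605076] [465.12020432  53.41172267]
```

View pics/c5.png

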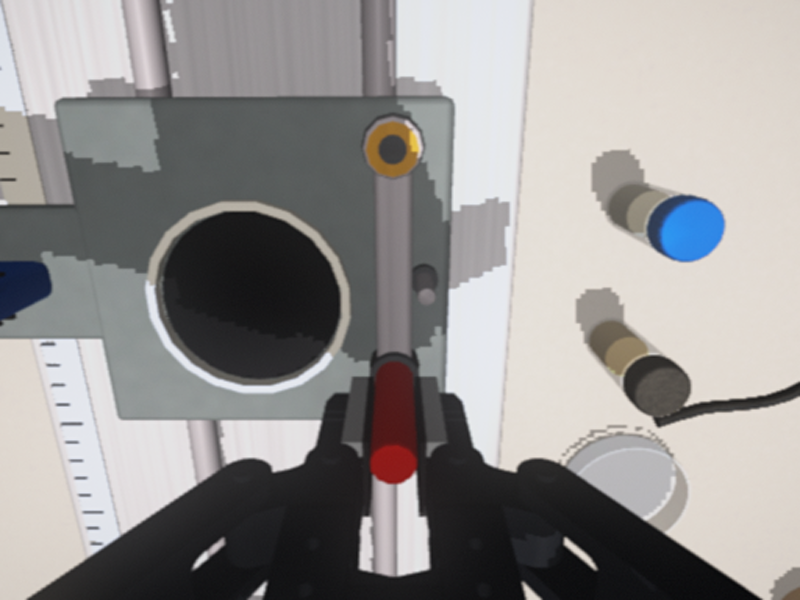

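The clip lies straight along -y from its pivot (393,149), with its arm almost touching the stop pin at (425,285). Next I check whether the carriage moved and how far the clip is open.

Run:
```python
from h import *
w=load('wrist5')
t=np.radians(-4.6); R=np.array([[np.cos(t),-np.sin(t)],[np.sin(t),np.cos(t)]])
B=lambda u,v,z:(R.T@onz(w,u/1.5625,v/1.5625,z)[:2]*1000).round(1)
print('edge+',B(150,98,.042)-[0,60],B(300,97.5,.042)-[0,60],'edge-',B(140,418,.042)+[0,60],B(300,418,.042)+[0,60])
print('pivot',B(393,149,.069),'post top',B(393,463,.108),'arm', B(393.5,190,.058),B(394,340,.058))
print('block top',B(22,290,.087))
s=snap('side','side5'); s0=load('side0')
for n,d in(('0',s0),('5',s)):
  for c in('red','blue'):
    for st,ce,m in blobs(d,c):
      if 180<ce[0]<300 and 150<ce[1]<260: print(n,c,st[4],ce,R.T@onz(d,*ce,.026 if st[4]<30 else .08)[:2]*1000)
```

```text
edge+ [533.2  60.9] [580.9  61.1] edge- [511.4  63.9] [574.1  64.2]
pivot [610.6 106.9] post top [610.9  32.8] arm [610.7  94.3] [610.9  44.6]
block top [511.8  71.4]
```

```bash
python3 -m inch '[{"x":0,"y":1.5,"z":0,"ax":0,"ay":0,"az":0,"grip":5},{"x":0,"y":1.5,"z":0,"ax":0,"ay":0,"az":0,"grip":5},{"x":0,"y":0,"z":0,"ax":0,"ay":0,"az":0,"grip":5},{"x":0,"y":0,"z":0,"ax":0,"ay":0,"az":0,"grip":5},{"x":0,"y":0,"z":0,"ax":0,"ay":0,"az":0,"grip":5}]' 20
```

```text
time_s: 9.62
tcp_pos: [0.6105, -0.0185, 0.075]
tcp_rot: [-179.3, 0.2, 85.5]
ft_force: [-14.1, -5.5, 10.1]
opening: 0.146
gripper_force: 22.9
```

The extra 3 mm push moved the tool only 0.3 mm and the force rose, so the clip is on its stop. The carriage did not move.

```bash
python3 -c "
from plant import finish_job
print(finish_job())"
```

```text
the job is handed in; nothing more can be done
None
```

I handed the job in at about 9.6 s with the carriage's pointer within about 2 mm of the rider by my measurement, the clip held open against its stop by the fingers (about 23 N grip), and no sign that any bystander was touched.

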